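Reverse the ratchet and screw the cheese press down

TASK

The small cheese press on the worktop was last used to wind its plate up, so the pawl of its ratchet handle is still thrown the wrong way. Flip the pawl's thumb lever over to its other side, then work the handle back and forth by its wooden knob until the press plate has come down and bears firmly on the wooden follower in the mould. Feel for it and do not overtighten: firm is about 12 N of push at the knob while the handle turns, and more than about 17 N is too much; then let go and leave the lever thrown for pressing and the other things on the worktop where they are.

Things in the scene. Friction and masses are not known exactly. Their poses are not given: they have to be found in the camera images.
- press: cheese press, fixed: foot board 130 x 250 mm, perforated steel mould 100 mm wide on it, two upright rods 100 mm left and right of the middle that end 236 mm above the worktop, a crossbar (top 192 mm up), the ratchet handle on top. Origin: middle of the board's underside; -x points to the handle side (towards the robot), the rods stand on the y axis, +y is left seen from the robot, z up
- screw_axis (a point): point on the vertical axis about which handle, toothed wheel and screw turn, 199 mm above the worktop, half-way up the flat handle bar
- handle (a joint): swing of the handle about the screw axis, rad: 0 = it points along the press's -x, positive = swung clockwise seen from above (knob moves to the press's +y side); stops at +-1.25, short of the rods. Flat steel bar 24 mm wide, top 203 mm above the worktop, 1.5 N of friction at the knob. It carries the pawl
- wheel: dark toothed wheel on the screw, under the brass nut; 20 teeth, 76 mm wide; origin: middle of its underside, 204 mm above the worktop. Swung one way, handle and pawl drive it; swung the other way, the pawl clicks over its teeth (up to 2 N more at the knob) and it stays. After a return stroke up to 0.4 rad of the next drive stroke is lost until a tooth is caught
- knob_center (a point): middle of the upright turned wooden knob at the end of the handle, 165 mm from the screw axis; knob 26 mm thick, 50 mm tall, from 209 to 259 mm above the worktop; it spins freely on its pin, so the hand need not turn with the handle
- pawl (a joint): rocker pawl on the handle, rad: +0.35 = set to wind up (thumb lever leans to the press's -y side; the handle lifts the plate when swung anticlockwise), -0.35 = set to press (lever leans to the +y side; the handle drives the plate down when swung clockwise). An over-centre spring snaps it to either side. It nods between 0.13 and 0.35 while clicking over teeth
- lever_tab (a point): middle of the upright tab of the pawl's thumb lever: dark steel, 8 mm thick (across the handle), 15 mm long, 34 mm tall, from 212 to 246 mm above the worktop, about 100 mm from the screw axis, between it and the knob. It swings about a pivot on the handle 60 mm from the axis, moves 27 mm sideways from side to side, and takes about 1.5 N to throw
- plate: press plate under the crossbar on the screw, a bar with a 56 mm pad; origin: middle of the pad's underside. At the start 2.5 to 6 mm above the wooden follower (48 mm boss) in the mould; goes down 12 mm per clockwise turn of the wheel, stays where left. Push at the knob while turning: about 7 N free, from contact on 4 N more per 10 mm of travel; 9 to 15 N is firm, over 17 N too much
- jam_at (a point): glass jam jar with a pale lid, 65 mm wide, 94 mm tall; point half-way up; leave alone
- salt_at (a point): glass salt shaker with grey top, 44 mm wide, 90 mm tall, beside the press; point half-way up; leave alone
- spoon_at (a point): steel spoon, 194 mm long, lying in front of the press under the handle; leave alone
- orange_at (a point): orange, 66 mm wide; its middle; leave alone

How it is judged:
By the outcome, as a careful person would: the job done as asked, in the order asked, and still so for the second after the job is handed in, with the robot touching nothing.
It also fails if it takes over 72 s, if anything falls off the work surface, if the arm or the gripper's body presses on something with over 40 N, if the wrist force passes 120 N, or if a joint passes its speed limit or range.

ROBOT

A 7-joint arm with a two-finger parallel gripper is mounted at the origin on a cart in front of the work surface, level with it; the furniture and walls round the work are solid. World frame = base frame: x ahead of the robot, y to its left, z up, the work surface at z = 0. Lengths are in m, angles in rad, forces in N, time in s.
With the tool pointing down it reaches from about 0.4 to 0.875 m from the base axis. Payload 4.4 kg.
Tool frame: the origin (TCP) lies on the centre line of the jaws, within the pads' length; the fingertips stand 11 mm ahead of it and the grasp point (between the pads) lies 8 mm behind it; z points along the fingers, y is the direction in which the jaws open and shut (so a half turn about z gives the same grasp; the last joint's range is limited). The gripper opens to 85 mm and grips with 20 to 120 N. Pads are 22 mm wide; open, the fingers measure 114 mm over their backs; the gripper's body (76 mm by 85 mm) begins 54 mm behind the grasp point. The pads swing forward as they close: fully open they stand 13 mm farther back than shut.
Start: joints at [-0.066, 0.628, 0.038, 1.517, -0.027, 0.996, -0.02], TCP at [0.65, 0, 0.242] pointing down, gripper open.
Joint ranges: [-3.06, 3.06], [-0.37, 2.12], [-1.25, 1.32], [0.18, 2.47], [-1.1, 4.24], [0.23, 1.98], [-2.94, 2.94]. Speed limits (rad/s): [2.57, 2.57, 3.14, 3.14, 3.14, 3.14, 3.14].

INTERFACE

Orientations are given as a unit quaternion [x, y, z, w].
In Python, from plant import telemetry, vision, job gives the robot as it stands.
- The arm moves only by the tool jog_arm, never from a script. Its arguments are lists of equal length, an entry for each row: "hand": the opening, from 0 (shut) to 1 (fully open); "dp": the shift along the world's x, y, z in m, a list of three; "roll": the turn about the world's z in degrees. A call has 1 to 8 rows; each row is the pose to reach, as a shift and turn from the pose commanded when the call began; what a row does not reach only later rows make up. A row lasts 1/12 s, in which the tool goes at most 41.7 mm and 7.16 degrees, less where a joint would pass 70% of its speed; a pose out of reach is approached as far as the arm can. A call with a gripper value outside its range is refused whole. The fingers move at their own pace and stop on an object; the grip force is fixed at half the most. Time passes only in rows, so rows that repeat a pose let the fingers close. It gives the time, the measured TCP pose, the force and the opening at its end, in the units of the state.
- telemetry.observe(): the state, without advancing time (a new reading comes with each control period).
- vision.get_image(name): name is "scene" or "side" or "wrist"; returns the picture (384x512x3 uint8, red, green, blue); there is no depth.
- vision.camera_params(name): a dict with "camera_matrix" (3x3 intrinsics, pixels), "eye" and "attitude" of the camera in the world. Camera axes: x right, y down, z forward; pixel columns grow to the right and rows downward; lengths in m; the calibration is good to about 2 mm. A picture is of the moment at which its call begins: read the wrist's pose just before it. camera_params takes no time and is no camera call; for the wrist camera it gives the pose at the moment of the call.
- job.hand_in(): hands the job in, once; it reports no verdict.
The state is a dict: "t": time; "qpos": joint angles; "dq": joint speeds; "joint_torque": joint torques, N m; "position": TCP position; "eef_rot": TCP orientation; "ft_force": force on the tool from outside, world axes, zero at the start; "torque": the same for the moment, N m; "grip_width": finger opening in m.
Only numpy, scipy, OpenCV 4.12 (cv2) and the standard library are available. Lean on these libraries where they do the work, as an engineer would, in place of code of your own. Each camera call takes 0.05 s, during which the arm holds its last target.

## Working session

There is one attempt and no reset: what is moved stays moved. The work goes in short steps, Python scripts to look and compute and a tool call to move; the robot and the scene stay as the last step left them, time stands still between calls to the robot, and variables do not carry over. Pictures are saved under pics/ and viewed, and the job is handed in when it is done.

Besides the shell and the picture viewer there is one more tool, called as name(argument=value, ...) on one line, values as JSON. jog_arm: Moves the arm, as the interface text tells. Its arguments: {"type":"object","properties":{"hand":{"type":"array","items":{"type":"number"}},"dp":{"type":"array","items":{"type":"array","items":{"type":"number"}}},"roll":{"type":"array","items":{"type":"number"}}},"required":["hand","dp","roll"]}

```bash
mkdir -p pics; ls
cat > h.py <<'E'
import numpy as np, cv2
from plant import telemetry, vision, job
from scipy.spatial.transform import Rotation as R
def snap(n,f):
    p=vision.camera_params(n); im=vision.get_image(n); cv2.imwrite('pics/'+f+'.png',im[:,:,::-1]); return im,p
def Rm(p):
    a=np.array(p['attitude'],float)
    return a if a.shape==(3,3) else R.from_quat(a).as_matrix()
def ray(p,uv):
    K=np.array(p['camera_matrix']); d=Rm(p)@np.linalg.solve(K,np.array([uv[0],uv[1],1.])); return np.array(p['eye']),d/np.linalg.norm(d)
def onz(p,uv,z):
    e,d=ray(p,uv); return e+d*(z-e[2])/d[2]
def proj(p,X):
    c=Rm(p).T@(np.array(X)-np.array(p['eye'])); q=np.array(p['camera_matrix'])@c; return q[:2]/q[2]
def tri(p1,u1,p2,u2):
    a,d=ray(p1,u1); b,e=ray(p2,u2); s=np.linalg.lstsq(np.c_[d,-e],b-a,rcond=None)[0]
    x,y=a+d*s[0],b+e*s[1]; return (x+y)/2,np.linalg.norm(x-y)
E
python3 - <<'E'
from h import *
for n in ['scene','side','wrist']:
    im,p=snap(n,n+'0'); print(n,p)
print(telemetry.observe())
E
```

```text
pics
scene {'camera_matrix': array([[393.2158938 ,   0.        , 250.81018898],
       [  0.        , 393.2158938 , 191.35034763],
       [  0.        ,   0.        ,   1.        ]]), 'eye': array([ 0.1675259 , -0.7165183 ,  0.85101618]), 'attitude': array([ 0.87379574, -0.26025547,  0.10561395, -0.39698084])}
side {'camera_matrix': array([[463.79660813,   0.        , 252.95662072],
       [  0.        , 463.79660813, 192.93575613],
       [  0.        ,   0.        ,   1.        ]]), 'eye': array([ 0.10000971, -1.02690508,  0.6315963 ]), 'attitude': array([ 0.81187699, -0.19302851,  0.11303916, -0.53927534])}
wrist {'camera_matrix': array([[307.76240933,   0.        , 250.92710728],
       [  0.        , 307.76240933, 186.85972236],
       [  0.        ,   0.        ,   1.        ]]), 'eye': array([0.6480341 , 0.08044597, 0.37275498]), 'attitude': array([ 9.87426410e-01,  3.11703226e-04, -7.01219896e-04,  1.58077502e-01])}
{'t': 0.15, 'qpos': array([-0.0658056 ,  0.62915511,  0.03845873,  1.51811856, -0.02699117,
        0.9962987 , -0.02000629]), 'dq': array([-0.00066343, -0.00261295, -0.00015935, -0.00336857,  0.00246343,
       -0.00075998, -0.00116957]), 'joint_torque': array([ 2.19518879e-03, -5.63800478e+01,  1.22790758e+00, -1.93650573e+01,
        1.11919764e-02,  7.40401709e-03, -1.44664841e-05]), 'position': array([6.49550055e-01, 2.83081004e-05, 2.41592936e-01]), 'eef_rot': array([ 7.07107936e-01,  7.07105249e-01, -5.24170807e-04, -5.09172554e-04]), 'ft_force': array([ 0.08892146, -0.12279695,  0.23397177]), 'torque': array([-0.04567858,  0.02617405, -0.05062642]), 'grip_width': 0.0852088655192882}
```

View pics/scene0.png

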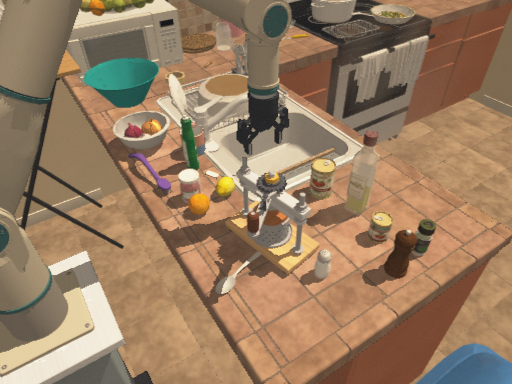

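View pics/side0.png

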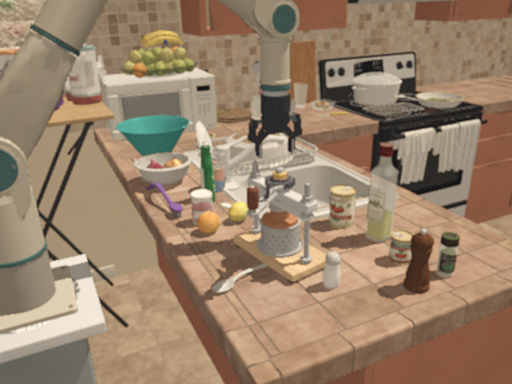

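View pics/wrist0.png

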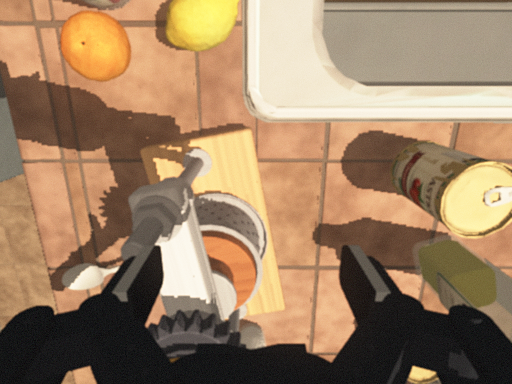

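Run:
```python
import cv2
a=cv2.imread('pics/scene0.png')[150:300,170:350]; b=cv2.imread('pics/side0.png')[150:300,190:350]
cv2.imwrite('pics/z1.png',cv2.resize(a,None,fx=4,fy=4,interpolation=3)); cv2.imwrite('pics/z2.png',cv2.resize(b,None,fx=4,fy=4,interpolation=3))
from h import *
p=vision.camera_params('scene'); q=vision.camera_params('side')
```

```text
(no output)
```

View pics/z1.png

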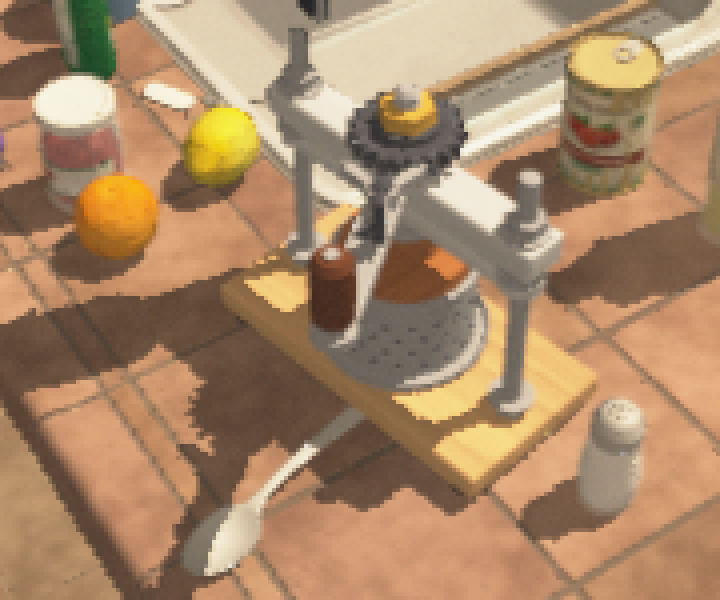

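View pics/z2.png

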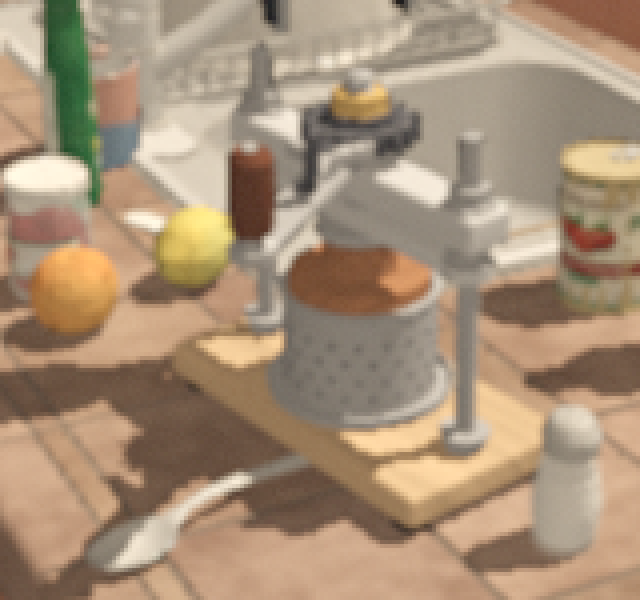

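Run:
```python
from h import *
p=vision.camera_params('scene'); q=vision.camera_params('side')
for n,u,v,z in [('rodR',(302.5,194),(307.5,184),.236),('rodL',(244.5,157.5),(255.3,160.5),.236),('knobtop',(253.2,212.5),(252.8,186.5),.259),('tab',(264,201),(267.5,191),.229),('wheel',(271.6,183),(280,181.5),.210)]:
    print(n,onz(p,u,z),onz(q,v,z),tri(p,u,q,v))
```

```text
rodR [ 0.62565092 -0.19889829  0.236     ] [ 0.62461223 -0.20280061  0.236     ] (array([ 0.62837836, -0.19628576,  0.23283562]), np.float64(0.0006802187082058497))
rodL [ 0.5890194  -0.00166191  0.236     ] [0.59315268 0.00090907 0.236     ] (array([ 0.58934807, -0.00381079,  0.23771219]), np.float64(0.0028484422910934324))
knobtop [ 0.4845174 -0.2061516  0.259    ] [ 0.48637919 -0.20637693  0.259     ] (array([ 0.48549028, -0.20621413,  0.25889087]), np.float64(0.001787507015279486))
tab [ 0.54199455 -0.16237916  0.229     ] [ 0.53464153 -0.18007753  0.229     ] (array([ 0.55060372, -0.14934501,  0.21439927]), np.float64(0.0003467178701129427))
wheel [ 0.60651089 -0.10103058  0.21      ] [ 0.60937441 -0.10208073  0.21      ] (array([ 0.60867954, -0.10039399,  0.2091205 ]), np.float64(0.0029515001731426605))
```

jog_arm(hand=[0, 0, 0, 0, 0, 0, 0, 0], dp=[[-0.01, -0.02, 0.03], [-0.03, -0.05, 0.05], [-0.05, -0.08, 0.07], [-0.065, -0.11, 0.085], [-0.08, -0.14, 0.1], [-0.095, -0.17, 0.11], [-0.11, -0.2, 0.12], [-0.11, -0.21, 0.12]], roll=[0, 0, 0, 0, 0, 0, 0, 0])

```text
t: 0.82
position: [0.5369, -0.2168, 0.3647]
eef_rot: [0.71, 0.704, -0.001, 0.002]
ft_force: [0.1, -1.4, -0.2]
grip_width: 0.0003
```

Run:
```python
from h import *
im,p=snap('wrist','w1'); print(telemetry.observe()['position'],telemetry.observe()['grip_width'],p)
```

```text
[ 0.53807712 -0.21661255  0.36361313] -0.00014109953519683368 {'camera_matrix': array([[307.76240933,   0.        , 250.92710728],
       [  0.        , 307.76240933, 186.85972236],
       [  0.        ,   0.        ,   1.        ]]), 'eye': array([ 0.53580894, -0.1356977 ,  0.49559541]), 'attitude': array([ 9.87016444e-01, -3.97562229e-03,  4.81386000e-05,  1.60570017e-01])}
```

View pics/w1.png

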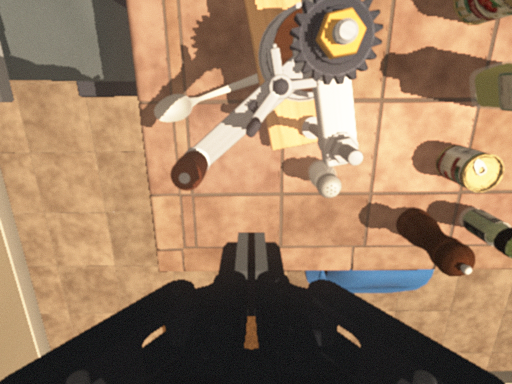

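Run:
```python
import cv2
a=cv2.imread('pics/w1.png')[0:210,150:400]
cv2.imwrite('pics/z3.png',cv2.resize(a,None,fx=3,fy=2.8,interpolation=3)[:600])
```

```text
(no output)
```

View pics/z3.png

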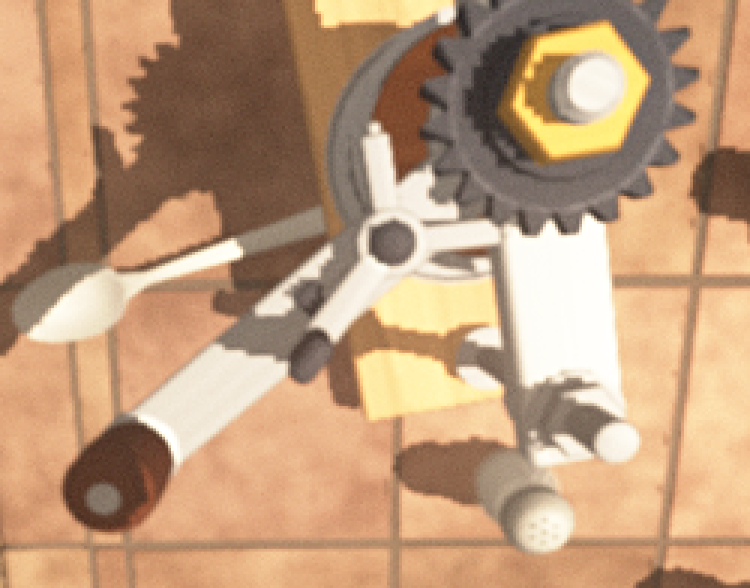

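Run:
```python
from h import *
p={'camera_matrix':vision.camera_params('wrist')['camera_matrix'],'eye':[ 0.53580894, -0.1356977 ,  0.49559541],'attitude':[ 9.87016444e-01, -3.97562229e-03,  4.81386000e-05,  1.60570017e-01]}
s=vision.camera_params('scene');q=vision.camera_params('side')
im=cv2.imread('pics/w1.png')
f=lambda x,y:(x/3+150,y/2.8)
for n,a,z in [('knob',(103,498),.26),('tabtop',(304,366),.246),('tabmid',(312,352),.229),('pivot',(392,242),.215),('rod',(616,440),.236),('wheel',(562,95),.212)]: print(n,onz(p,f(*a),z))
print(proj(p,[.626,-.199,.236]),proj(p,[.6085,-.1005,.214]),telemetry.observe()['position'])
```

```text
knob [ 0.48236356 -0.20640895  0.26      ]
tabtop [ 0.53619904 -0.17140674  0.246     ]
tabmid [ 0.53854104 -0.1696016   0.229     ]
pivot [ 0.561958   -0.13789563  0.215     ]
rod [ 0.62568806 -0.19619518  0.236     ]
wheel [ 0.60852501 -0.09668027  0.212     ]
[355.3708249  160.31503704] [337.57426755  38.63928325] [ 0.53807712 -0.21661255  0.36361313]
```

jog_arm(hand=[0, 0, 0, 0, 0, 0, 0, 0], dp=[[0.01, 0.005, -0.01], [0.022, 0.012, -0.03], [0.022, 0.012, -0.05], [0.022, 0.012, -0.07], [0.022, 0.012, -0.09], [0.022, 0.012, -0.11], [0.022, 0.012, -0.126], [0.022, 0.012, -0.126]], roll=[-7, -14, -21, -28, -35, -42, -49, -49])

```text
t: 1.53
position: [0.5602, -0.1953, 0.2322]
eef_rot: [0.937, 0.35, -0.003, -0.003]
ft_force: [-1.3, 0.3, 0.1]
grip_width: 0.0003
```

Run:
```python
from h import *
im,p=snap('wrist','w2'); o=telemetry.observe(); print(o['t'],o['position'],o['ft_force'],o['qpos'],R.from_quat(o['eef_rot']).as_matrix()[:,1],p)
```

```text
1.5833 [ 0.56122383 -0.19598178  0.23413843] [-0.13644632  0.74859828  0.00960093] [ 0.12249832  0.57118438  0.26351155  1.68839249 -0.17927215  0.91071543
 -0.39421077] [ 0.65902775 -0.75210604 -0.00435091] {'camera_matrix': array([[307.76240933,   0.        , 250.92710728],
       [  0.        , 307.76240933, 186.85972236],
       [  0.        ,   0.        ,   1.        ]]), 'eye': array([ 0.62018433, -0.14295928,  0.36313317]), 'attitude': array([ 0.89829726, -0.40922724, -0.06959218,  0.14405565])}
```

View pics/w2.png

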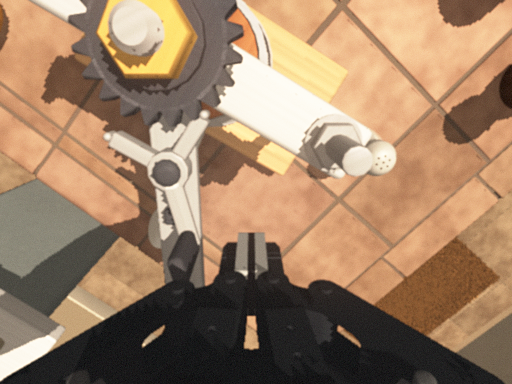

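jog_arm(hand=[0, 0, 0, 0, 0, 0, 0], dp=[[-0.004, 0.0046, 0], [-0.008, 0.0092, 0], [-0.011, 0.0127, 0], [-0.014, 0.0162, 0], [-0.017, 0.0197, 0], [-0.019, 0.022, 0], [-0.019, 0.022, 0]], roll=[0, 0, 0, 0, 0, 0, 0])

```text
t: 2.17
position: [0.5427, -0.1757, 0.2369]
eef_rot: [0.937, 0.35, 0.0, 0.0]
ft_force: [0.7, -0.8, 0.0]
grip_width: -0.0003
```

Run:
```python
from h import *
im,p=snap('wrist','w3'); o=telemetry.observe(); print(o['t'],o['position'],o['ft_force'])
```

```text
2.2167 [ 0.54294624 -0.17565516  0.23673301] [-0.04559607 -0.99307658  0.53600022]
```

View pics/w3.png

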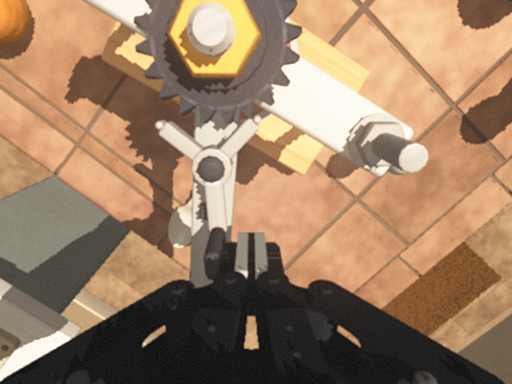

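jog_arm(hand=[0, 0, 0, 0], dp=[[-0.002, 0.0023, 0], [-0.004, 0.0046, 0], [-0.006, 0.0069, 0], [-0.006, 0.0069, 0]], roll=[0, 0, 0, 0])

```text
t: 2.55
position: [0.5369, -0.1683, 0.2364]
eef_rot: [0.937, 0.35, 0.0, -0.0]
ft_force: [1.2, -0.8, 1.3]
grip_width: 0.0001
```

Run:
```python
from h import *
im,p=snap('wrist','w4'); o=telemetry.observe(); print(o['t'],o['position'],o['ft_force'])
```

```text
2.6 [ 0.53694519 -0.16837091  0.2363329 ] [ 0.77108121 -0.79771603  0.77255291]
```

View pics/w4.png

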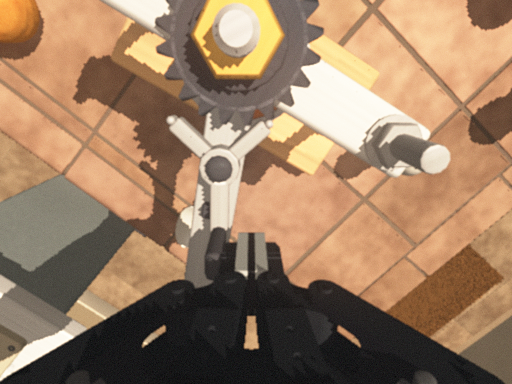

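Run:
```python
import cv2,numpy as np
from h import *
a=cv2.imread('pics/w4.png')[0:300,120:320]; b=cv2.imread('pics/w3.png')[0:300,120:320]
cv2.imwrite('pics/z4.png',cv2.resize(np.hstack([b,a]),None,fx=2,fy=2,interpolation=3))
p=vision.camera_params('wrist'); print(onz(p,(218,166),.215),onz(p,(240,32),.214),telemetry.observe()['t'])
```

```text
[ 0.55542427 -0.12838801  0.215     ] [ 0.60995348 -0.09666151  0.214     ] 2.6
```

View pics/z4.png

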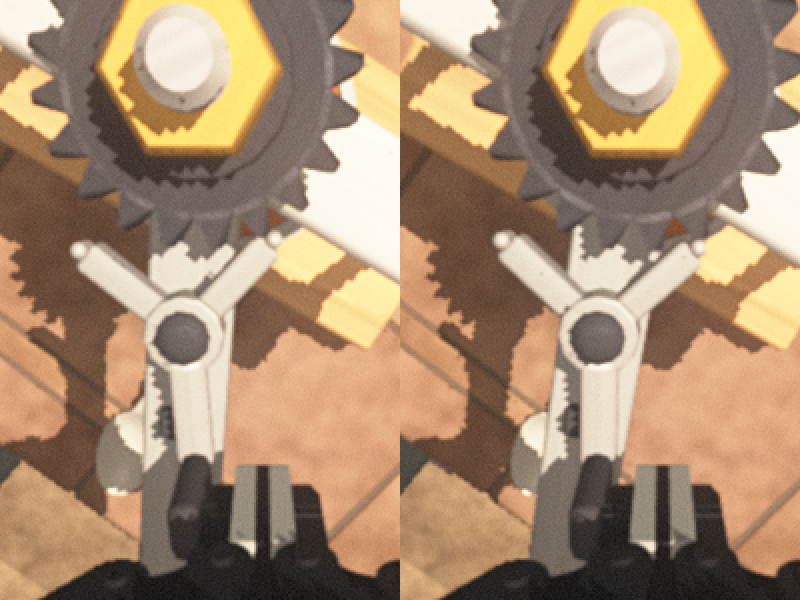

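jog_arm(hand=[0, 0, 0, 0], dp=[[-0.0067, 0.008, 0], [-0.0127, 0.0165, 0], [-0.0177, 0.0255, 0], [-0.0177, 0.0255, 0]], roll=[-6, -12, -18, -18])

```text
t: 2.93
position: [0.5191, -0.1448, 0.2362]
eef_rot: [0.98, 0.197, 0.0, 0.002]
ft_force: [1.5, -6.8, -3.2]
grip_width: 0.0001
```

Run:
```python
from h import *
im,p=snap('wrist','w5'); o=telemetry.observe(); print(o['t'],o['position'],o['ft_force'])
```

```text
2.9833 [ 0.5190759  -0.14491883  0.23615825] [ 1.55668478 -5.23001663 -1.65985838]
```

View pics/w5.png

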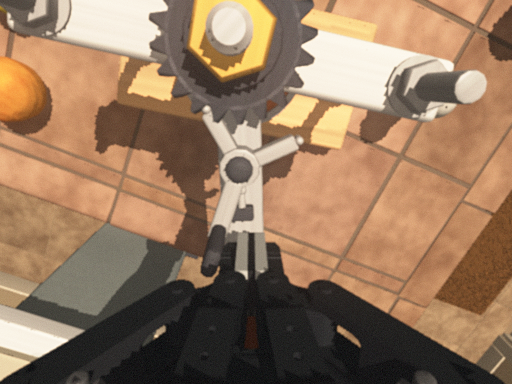

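jog_arm(hand=[0, 0, 0, 0, 0.3, 0.45, 0.45, 0.45], dp=[[0.003, -0.012, 0], [0.004, -0.022, 0.0], [0.004, -0.03, 0.02], [0.004, -0.03, 0.05], [0.0, -0.04, 0.08], [0.0, -0.06, 0.11], [0.0, -0.08, 0.12], [0.0, -0.08, 0.12]], roll=[0, 0, 0, 0, 0, 0, 0, 0])

```text
t: 3.65
position: [0.5194, -0.2298, 0.3597]
eef_rot: [0.981, 0.196, 0.002, 0.003]
ft_force: [-1.0, -0.8, -0.3]
grip_width: 0.0385
```

Run:
```python
from h import *
im,p=snap('wrist','w6'); snap('scene','s6');o=telemetry.observe(); print(o['t'],o['position'],o['ft_force'],o['grip_width'],o['qpos'],p)
import pickle; pickle.dump(p,open('w6.pkl','wb'))
```

```text
3.75 [ 0.51877553 -0.22464513  0.35624319] [-0.06196986  0.5664807  -0.34106465] 0.038550502724457696 [ 0.08982471  0.41914591  0.40574038  1.60389427 -0.17707121  1.15556432
 -0.63587895] {'camera_matrix': array([[307.76240933,   0.        , 250.92710728],
       [  0.        , 307.76240933, 186.85972236],
       [  0.        ,   0.        ,   1.        ]]), 'eye': array([ 0.59108731, -0.19805509,  0.49116787]), 'attitude': array([ 0.82173324, -0.54788436, -0.08425272,  0.13220698])}
```

View pics/w6.png

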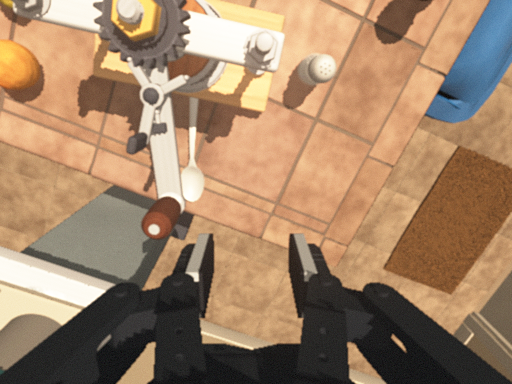

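Run:
```python
from h import *
import pickle; p=pickle.load(open('w6.pkl','rb'))
A=np.array([.608,-.099])
for n,u,z in [('knob',(154,230),.26),('pivot',(151.5,96),.215),('rod',(262,40),.236),('wheel',(143,28),.212)]:
    X=onz(p,u,z); d=X[:2]-A; print(n,X,np.hypot(*d),np.degrees(np.arctan2(d[1],d[0]))%360)
```

```text
knob [ 0.45692521 -0.16894569  0.26      ] 0.16648120292044194 204.84353142822468
pivot [ 0.5517888  -0.12379702  0.215     ] 0.06143769816200046 203.80420188314997
rod [ 0.62583629 -0.19436824  0.236     ] 0.09702182516182625 280.5933864109079
wheel [ 0.59981087 -0.10101092  0.212     ] 0.008432414090821478 193.7965561776605
```

jog_arm(hand=[0.47, 0.47, 0.47, 0.47, 0.47, 0.47, 0.47, 0.47], dp=[[-0.03, 0.028, 0], [-0.061, 0.056, 0], [-0.061, 0.056, 0], [-0.061, 0.056, -0.03], [-0.061, 0.056, -0.06], [-0.061, 0.056, -0.09], [-0.061, 0.056, -0.118], [-0.061, 0.056, -0.118]], roll=[0, 0, 0, 0, 0, 0, 0, 0])

```text
t: 4.42
position: [0.4544, -0.1649, 0.2332]
eef_rot: [0.98, 0.2, -0.005, -0.003]
ft_force: [-0.7, -0.1, 0.5]
grip_width: 0.0397
```

Run:
```python
from h import *
im,p=snap('wrist','w7'); snap('side','d7');o=telemetry.observe(); print(o['t'],o['position'],o['ft_force'],o['grip_width'],o['qpos'])
```

```text
4.5167 [ 0.45764066 -0.16685292  0.23758736] [ 0.10199828 -0.02004909  0.43971539] 0.03990190309550336 [ 0.03049314  0.42646768  0.36682231  1.96986633 -0.21136858  0.78542316
 -0.6507218 ]
```

View pics/w7.png

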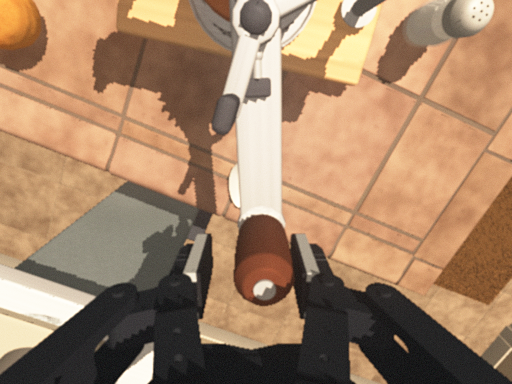

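View pics/d7.png

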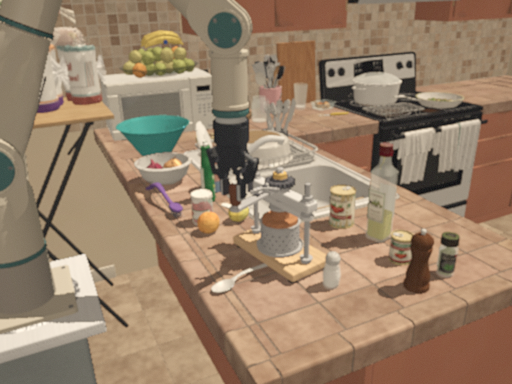

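```bash
cat > arc.py <<'E'
import sys,json,numpy as np
# arc.py th0 step n hold
th0,step,n,hold=float(sys.argv[1]),float(sys.argv[2]),int(sys.argv[3]),int(sys.argv[4])
P=lambda t:.165*np.array([np.cos(np.radians(t)),np.sin(np.radians(t))])
ths=[th0+step*(i+1) for i in range(n)]; ths+=[ths[-1]]*hold
print(json.dumps([[*(np.round(P(t)-P(th0),4).tolist()),0] for t in ths]),[round(t-th0,1) for t in ths],ths[-1])
E
cat > st.py <<'E'
from h import *
o=telemetry.observe(); A=np.array([.608,-.099]); d=o['position'][:2]-A; th=np.arctan2(d[1],d[0]); t=np.array([np.sin(th),-np.cos(th)]); r=np.array([np.cos(th),np.sin(th)])
f=o['ft_force']; print('t',round(o['t'],2),'th',np.degrees(th)%360,'r',np.hypot(*d),'z',o['position'][2],'push(N, cw +)',-f[:2]@t,'rad',f[:2]@r,'fz',f[2],o['grip_width'],o['qpos'].round(2))
E
python3 arc.py 204.5 -4 8 0;python3 arc.py 172.5 -4 7 0
```

```text
[[-0.0044, 0.0106, 0], [-0.0081, 0.0216, 0], [-0.0109, 0.0327, 0], [-0.013, 0.044, 0], [-0.0143, 0.0555, 0], [-0.0149, 0.067, 0], [-0.0145, 0.0785, 0], [-0.0134, 0.09, 0]] [-4.0, -8.0, -12.0, -16.0, -20.0, -24.0, -28.0, -32.0] 172.5
[[0.0019, 0.0114, 0], [0.0046, 0.0226, 0], [0.0081, 0.0335, 0], [0.0123, 0.0443, 0], [0.0172, 0.0547, 0], [0.0229, 0.0647, 0], [0.0293, 0.0743, 0]] [-4.0, -8.0, -12.0, -16.0, -20.0, -24.0, -28.0] 144.5
```

jog_arm(hand=[0.42, 0.42, 0.42, 0.42, 0.42, 0.42, 0.42, 0.42], dp=[[-0.0044, 0.0106, 0], [-0.0081, 0.0216, 0], [-0.0109, 0.0327, 0], [-0.013, 0.044, 0], [-0.0143, 0.0555, 0], [-0.0149, 0.067, 0], [-0.0145, 0.0785, 0], [-0.0134, 0.09, 0]], roll=[-4, -8, -12, -16, -20, -24, -28, -32])

```text
t: 5.18
position: [0.4454, -0.0799, 0.2401]
eef_rot: [0.997, -0.081, 0.001, 0.002]
ft_force: [-1.1, -7.7, -2.1]
grip_width: 0.036
```

```bash
python3 st.py
```

```text
t 5.18 th 173.30817281868974 r 0.16372606065811665 z 0.24006272387387612 push(N, cw +) 7.734386744905338 rad 0.2492184099791716 fz -2.0750656070513513 0.03596177378815055 [-0.28  0.39  0.54  2.06 -0.28  0.76 -1.3 ]
```

jog_arm(hand=[0.42, 0.42, 0.42, 0.42, 0.42, 0.42, 0.42], dp=[[0.0019, 0.0114, 0], [0.0046, 0.0226, 0], [0.0081, 0.0335, 0], [0.0123, 0.0443, 0], [0.0172, 0.0547, 0], [0.0229, 0.0647, 0], [0.0293, 0.0743, 0]], roll=[-4, -8, -12, -16, -20, -24, -28])

```text
t: 5.77
position: [0.4735, -0.0049, 0.24]
eef_rot: [0.948, -0.319, -0.0, 0.001]
ft_force: [-4.5, -5.2, 1.6]
grip_width: 0.036
```

```bash
python3 st.py; python3 arc.py 144.5 -3 6 1
```

```text
t 5.77 th 145.02103999030658 r 0.16411971929975008 z 0.23996146331921103 push(N, cw +) 6.852041322366045 rad 0.6945079414717306 fz 1.5819449495827032 0.03599628896262632 [-0.52  0.45  0.67  2.01 -0.38  0.81 -1.85]
[[0.0052, 0.0069, 0], [0.0108, 0.0135, 0], [0.0166, 0.0198, 0], [0.0229, 0.0258, 0], [0.0294, 0.0315, 0], [0.0362, 0.0368, 0], [0.0362, 0.0368, 0]] [-3.0, -6.0, -9.0, -12.0, -15.0, -18.0, -18.0] 126.5
```

jog_arm(hand=[0.42, 0.42, 0.42, 0.42, 0.42, 0.42, 0.42], dp=[[0.0052, 0.0069, 0], [0.0108, 0.0135, 0], [0.0166, 0.0198, 0], [0.0229, 0.0258, 0], [0.0294, 0.0315, 0], [0.0362, 0.0368, 0], [0.0362, 0.0368, 0]], roll=[-3, -6, -9, -12, -15, -18, -18])

```text
t: 6.35
position: [0.511, 0.0339, 0.2398]
eef_rot: [0.887, -0.462, 0.0, -0.0]
ft_force: [-2.6, -0.8, 1.7]
grip_width: 0.0358
```

```bash
python3 st.py
python3 - <<'E'
from h import *
snap('wrist','w8')
E
python3 arc.py 126.5 4 8 0;python3 arc.py 158.5 5 8 0;python3 arc.py 198.5 5 8 0;python3 arc.py 238.5 4 3 2
```

```text
t 6.35 th 126.12683696276966 r 0.16459832817131834 z 0.2397734307680632 push(N, cw +) 2.57446669115068 rad 0.928158753111704 fz 1.6955568002675143 0.03581018117652504 [-0.62  0.53  0.75  1.91 -0.47  0.88 -2.16]
[[-0.009, -0.0072, 0], [-0.0175, -0.015, 0], [-0.0254, -0.0233, 0], [-0.0328, -0.0322, 0], [-0.0394, -0.0416, 0], [-0.0455, -0.0514, 0], [-0.0508, -0.0616, 0], [-0.0554, -0.0722, 0]] [4.0, 8.0, 12.0, 16.0, 20.0, 24.0, 28.0, 32.0] 158.5
[[-0.0047, -0.0136, 0], [-0.0082, -0.0276, 0], [-0.0104, -0.0418, 0], [-0.0114, -0.0562, 0], [-0.0112, -0.0705, 0], [-0.0097, -0.0849, 0], [-0.0069, -0.099, 0], [-0.003, -0.1128, 0]] [5.0, 10.0, 15.0, 20.0, 25.0, 30.0, 35.0, 40.0] 198.5
[[0.0052, -0.0134, 0], [0.0115, -0.0264, 0], [0.0189, -0.0387, 0], [0.0273, -0.0504, 0], [0.0368, -0.0612, 0], [0.0471, -0.0712, 0], [0.0583, -0.0803, 0], [0.0703, -0.0883, 0]] [5.0, 10.0, 15.0, 20.0, 25.0, 30.0, 35.0, 40.0] 238.5
[[0.01, -0.0057, 0], [0.0204, -0.0106, 0], [0.0311, -0.0149, 0], [0.0311, -0.0149, 0], [0.0311, -0.0149, 0]] [4.0, 8.0, 12.0, 12.0, 12.0] 250.5
```

View pics/w8.png

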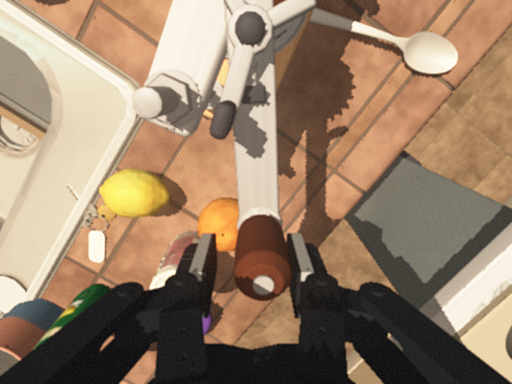

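jog_arm(hand=[0.42, 0.42, 0.42, 0.42, 0.42, 0.42, 0.42, 0.42], dp=[[-0.009, -0.0072, 0], [-0.0175, -0.015, 0], [-0.0254, -0.0233, 0], [-0.0328, -0.0322, 0], [-0.0394, -0.0416, 0], [-0.0455, -0.0514, 0], [-0.0508, -0.0616, 0], [-0.0554, -0.0722, 0]], roll=[4, 8, 12, 16, 20, 24, 28, 32])

```text
t: 7.07
position: [0.456, -0.0375, 0.2395]
eef_rot: [0.981, -0.196, 0.002, -0.002]
ft_force: [0.6, 1.9, -0.5]
grip_width: 0.036
```

```bash
python3 st.py
```

```text
t 7.07 th 157.97350905786683 r 0.16398225177264922 z 0.23952465179489324 push(N, cw +) -2.017937825263133 rad 0.1404740599986508 fz -0.46045510296205416 0.03596561581670437 [-0.41  0.41  0.6   2.05 -0.33  0.77 -1.57]
```

jog_arm(hand=[0.42, 0.42, 0.42, 0.42, 0.42, 0.42, 0.42, 0.42], dp=[[-0.0047, -0.0136, 0], [-0.0082, -0.0276, 0], [-0.0104, -0.0418, 0], [-0.0114, -0.0562, 0], [-0.0112, -0.0705, 0], [-0.0097, -0.0849, 0], [-0.0069, -0.099, 0], [-0.003, -0.1128, 0]], roll=[5, 10, 15, 20, 25, 30, 35, 40])

```text
t: 7.73
position: [0.4525, -0.1511, 0.2396]
eef_rot: [0.989, 0.151, 0.001, -0.001]
ft_force: [-0.4, 1.8, 0.6]
grip_width: 0.0356
```

jog_arm(hand=[0.42, 0.42, 0.42, 0.42, 0.42, 0.42, 0.42, 0.42], dp=[[0.0052, -0.0134, 0], [0.0115, -0.0264, 0], [0.0189, -0.0387, 0], [0.0273, -0.0504, 0], [0.0368, -0.0612, 0], [0.0471, -0.0712, 0], [0.0583, -0.0803, 0], [0.0703, -0.0883, 0]], roll=[5, 10, 15, 20, 25, 30, 35, 40])

```text
t: 8.4
position: [0.5229, -0.2402, 0.2397]
eef_rot: [0.878, 0.479, 0.001, 0.0]
ft_force: [-1.1, 0.8, 0.0]
grip_width: 0.0358
```

jog_arm(hand=[0.42, 0.42, 0.42, 0.42, 0.42], dp=[[0.01, -0.0057, 0], [0.0204, -0.0106, 0], [0.0311, -0.0149, 0], [0.0311, -0.0149, 0], [0.0311, -0.0149, 0]], roll=[4, 8, 12, 12, 12])

```text
t: 8.82
position: [0.554, -0.2549, 0.2392]
eef_rot: [0.824, 0.566, 0.001, 0.001]
ft_force: [-0.3, 0.1, 0.3]
grip_width: 0.0357
```

```bash
python3 st.py
python3 - <<'E'
from h import *
snap('wrist','w9')
E
python3 arc.py 250.5 -3 8 0
```

```text
t 8.82 th 250.90046446127366 r 0.1649433345714345 z 0.23924998998841795 push(N, cw +) -0.28180514007609453 rad -0.03002589097145349 fz 0.31939267893685713 0.03573398829961672 [ 0.3   0.57  0.13  1.64 -0.09  0.93  0.1 ]
[[-0.0081, 0.0031, 0], [-0.016, 0.0066, 0], [-0.0237, 0.0105, 0], [-0.0311, 0.0149, 0], [-0.0384, 0.0196, 0], [-0.0454, 0.0246, 0], [-0.0521, 0.0301, 0], [-0.0585, 0.0358, 0]] [-3.0, -6.0, -9.0, -12.0, -15.0, -18.0, -21.0, -24.0] 226.5
```

View pics/w9.png

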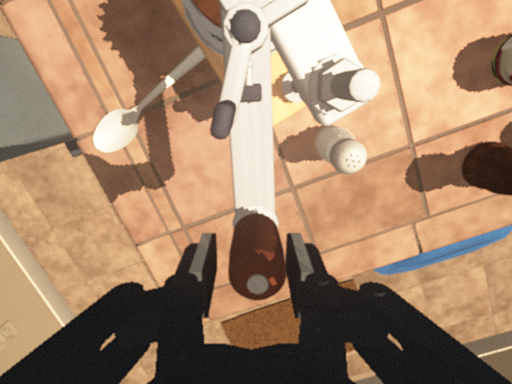

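jog_arm(hand=[0.42, 0.42, 0.42, 0.42], dp=[[-0.0081, 0.0031, 0], [-0.016, 0.0066, 0], [-0.0237, 0.0105, 0], [-0.0311, 0.0149, 0]], roll=[-3, -6, -9, -12])

```text
t: 9.2
position: [0.5244, -0.2411, 0.2394]
eef_rot: [0.88, 0.475, 0.002, 0.003]
ft_force: [6.9, -3.5, -4.2]
grip_width: 0.0362
```

```bash
python3 st.py; python3 arc.py 238.5 -2 4 0
```

```text
t 9.2 th 239.5264640214035 r 0.16488776154262175 z 0.2394399730419128 push(N, cw +) 7.706853162556951 rad -0.5091705642574279 fz -4.195785999479369 0.036172516619847626 [ 0.26  0.53  0.19  1.74 -0.12  0.88 -0.08]
[[-0.0049, 0.0031, 0], [-0.0096, 0.0064, 0], [-0.0142, 0.0098, 0], [-0.0187, 0.0134, 0]] [-2.0, -4.0, -6.0, -8.0] 230.5
```

jog_arm(hand=[0.42, 0.42, 0.42], dp=[[-0.0049, 0.0031, 0], [-0.0096, 0.0064, 0], [-0.0142, 0.0098, 0]], roll=[-2, -4, -6])

```text
t: 9.45
position: [0.5099, -0.2315, 0.2394]
eef_rot: [0.903, 0.429, 0.002, 0.003]
ft_force: [5.4, -4.8, -4.0]
grip_width: 0.0363
```

```bash
python3 st.py; python3 arc.py 232.5 -2 4 0
```

```text
t 9.45 th 233.47516087390937 r 0.1648748808942828 z 0.23941261879995057 push(N, cw +) 7.2343748562624475 rad 0.6153150282606337 fz -3.9697944117744637 0.03629427628993164 [ 0.23  0.51  0.22  1.79 -0.14  0.86 -0.17]
[[-0.0045, 0.0036, 0], [-0.0089, 0.0073, 0], [-0.0131, 0.0112, 0], [-0.0172, 0.0153, 0]] [-2.0, -4.0, -6.0, -8.0] 224.5
```

jog_arm(hand=[0.42, 0.42, 0.42, 0.42], dp=[[-0.0045, 0.0036, 0], [-0.0089, 0.0073, 0], [-0.0131, 0.0112, 0], [-0.0172, 0.0153, 0]], roll=[-2, -4, -6, -8])

```text
t: 9.78
position: [0.4925, -0.2166, 0.2394]
eef_rot: [0.931, 0.365, 0.002, 0.003]
ft_force: [4.1, -5.1, -3.4]
grip_width: 0.0359
```

```bash
python3 st.py; for a in 224.5 216.5 208.5 200.5 192.5 184.5 176.5 168.5 160.5 152.5 144.5 136.5; do python3 arc.py $a -2 4 0;done
```

```text
t 9.78 th 225.5215892155398 r 0.1648230888115181 z 0.2394196939738353 push(N, cw +) 6.508610668181208 rad 0.7163714556371796 fz -3.415666958091843 0.03588646588364967 [ 0.18  0.48  0.26  1.85 -0.16  0.83 -0.3 ]
[[-0.004, 0.0042, 0], [-0.0078, 0.0085, 0], [-0.0114, 0.0129, 0], [-0.015, 0.0175, 0]] [-2.0, -4.0, -6.0, -8.0] 216.5
[[-0.0033, 0.0047, 0], [-0.0065, 0.0095, 0], [-0.0095, 0.0144, 0], [-0.0124, 0.0194, 0]] [-2.0, -4.0, -6.0, -8.0] 208.5
[[-0.0027, 0.0051, 0], [-0.0051, 0.0103, 0], [-0.0074, 0.0156, 0], [-0.0095, 0.0209, 0]] [-2.0, -4.0, -6.0, -8.0] 200.5
[[-0.0019, 0.0054, 0], [-0.0037, 0.0109, 0], [-0.0052, 0.0165, 0], [-0.0065, 0.0221, 0]] [-2.0, -4.0, -6.0, -8.0] 192.5
[[-0.0011, 0.0056, 0], [-0.0021, 0.0113, 0], [-0.0029, 0.017, 0], [-0.0034, 0.0228, 0]] [-2.0, -4.0, -6.0, -8.0] 184.5
[[-0.0004, 0.0057, 0], [-0.0005, 0.0115, 0], [-0.0005, 0.0173, 0], [-0.0002, 0.023, 0]] [-2.0, -4.0, -6.0, -8.0] 176.5
[[0.0005, 0.0057, 0], [0.0011, 0.0115, 0], [0.002, 0.0172, 0], [0.003, 0.0228, 0]] [-2.0, -4.0, -6.0, -8.0] 168.5
[[0.0012, 0.0056, 0], [0.0027, 0.0112, 0], [0.0043, 0.0167, 0], [0.0062, 0.0222, 0]] [-2.0, -4.0, -6.0, -8.0] 160.5
[[0.002, 0.0054, 0], [0.0042, 0.0107, 0], [0.0066, 0.016, 0], [0.0092, 0.0211, 0]] [-2.0, -4.0, -6.0, -8.0] 152.5
[[0.0027, 0.0051, 0], [0.0057, 0.01, 0], [0.0088, 0.0149, 0], [0.012, 0.0196, 0]] [-2.0, -4.0, -6.0, -8.0] 144.5
[[0.0034, 0.0046, 0], [0.007, 0.0091, 0], [0.0108, 0.0135, 0], [0.0146, 0.0178, 0]] [-2.0, -4.0, -6.0, -8.0] 136.5
[[0.004, 0.0041, 0], [0.0082, 0.0081, 0], [0.0125, 0.0119, 0], [0.017, 0.0156, 0]] [-2.0, -4.0, -6.0, -8.0] 128.5
```

jog_arm(hand=[0.42, 0.42, 0.42, 0.42], dp=[[-0.004, 0.0042, 0], [-0.0078, 0.0085, 0], [-0.0114, 0.0129, 0], [-0.015, 0.0175, 0]], roll=[-2, -4, -6, -8])

```text
t: 10.12
position: [0.4773, -0.1994, 0.2394]
eef_rot: [0.954, 0.299, 0.002, 0.003]
ft_force: [4.5, -6.0, -3.4]
grip_width: 0.0356
```

jog_arm(hand=[0.42, 0.42, 0.42, 0.42], dp=[[-0.0033, 0.0047, 0], [-0.0065, 0.0095, 0], [-0.0095, 0.0144, 0], [-0.0124, 0.0194, 0]], roll=[-2, -4, -6, -8])

```text
t: 10.45
position: [0.4646, -0.1801, 0.2394]
eef_rot: [0.973, 0.231, 0.002, 0.003]
ft_force: [3.4, -6.2, -3.3]
grip_width: 0.0359
```

jog_arm(hand=[0.42, 0.42, 0.42, 0.42], dp=[[-0.0027, 0.0051, 0], [-0.0051, 0.0103, 0], [-0.0074, 0.0156, 0], [-0.0095, 0.0209, 0]], roll=[-2, -4, -6, -8])

```text
t: 10.78
position: [0.4547, -0.1594, 0.2394]
eef_rot: [0.987, 0.163, 0.002, 0.003]
ft_force: [2.5, -6.5, -2.0]
grip_width: 0.0363
```

jog_arm(hand=[0.42, 0.42, 0.42, 0.42], dp=[[-0.0019, 0.0054, 0], [-0.0037, 0.0109, 0], [-0.0052, 0.0165, 0], [-0.0065, 0.0221, 0]], roll=[-2, -4, -6, -8])

```text
t: 11.12
position: [0.4479, -0.1374, 0.2393]
eef_rot: [0.996, 0.093, 0.002, 0.002]
ft_force: [0.4, -7.5, -0.9]
grip_width: 0.0359
```

jog_arm(hand=[0.42, 0.42, 0.42, 0.42], dp=[[-0.0011, 0.0056, 0], [-0.0021, 0.0113, 0], [-0.0029, 0.017, 0], [-0.0034, 0.0228, 0]], roll=[-2, -4, -6, -8])

```text
t: 11.45
position: [0.4442, -0.1145, 0.2393]
eef_rot: [1.0, 0.024, 0.002, 0.002]
ft_force: [-0.4, -6.5, -0.3]
grip_width: 0.036
```

jog_arm(hand=[0.42, 0.42, 0.42, 0.42], dp=[[-0.0004, 0.0057, 0], [-0.0005, 0.0115, 0], [-0.0005, 0.0173, 0], [-0.0002, 0.023, 0]], roll=[-2, -4, -6, -8])

```text
t: 11.78
position: [0.4436, -0.0914, 0.2393]
eef_rot: [0.999, -0.046, 0.001, 0.002]
ft_force: [-1.2, -6.4, 1.5]
grip_width: 0.0356
```

jog_arm(hand=[0.42, 0.42, 0.42, 0.42], dp=[[0.0005, 0.0057, 0], [0.0011, 0.0115, 0], [0.002, 0.0172, 0], [0.003, 0.0228, 0]], roll=[-2, -4, -6, -8])

```text
t: 12.12
position: [0.4463, -0.0685, 0.2393]
eef_rot: [0.993, -0.116, 0.001, 0.001]
ft_force: [-2.6, -6.2, 4.0]
grip_width: 0.036
```

jog_arm(hand=[0.42, 0.42, 0.42, 0.42], dp=[[0.0012, 0.0056, 0], [0.0027, 0.0112, 0], [0.0043, 0.0167, 0], [0.0062, 0.0222, 0]], roll=[-2, -4, -6, -8])

```text
t: 12.45
position: [0.452, -0.0466, 0.2392]
eef_rot: [0.983, -0.185, 0.001, 0.001]
ft_force: [-3.3, -8.2, 4.6]
grip_width: 0.036
```

jog_arm(hand=[0.42, 0.42], dp=[[0.002, 0.0054, 0], [0.0042, 0.0107, 0]], roll=[-2, -4])

```text
t: 12.62
position: [0.4558, -0.0363, 0.2392]
eef_rot: [0.976, -0.219, 0.0, 0.002]
ft_force: [-4.6, -8.5, 5.6]
grip_width: 0.036
```

```bash
python3 st.py
```

```text
t 12.62 th 157.5985056608043 r 0.16459572073190537 z 0.23919870500893786 push(N, cw +) 9.663214646738998 rad 1.026769066376564 fz 5.611176191557376 0.03595229601126683 [-0.42  0.42  0.61  2.05 -0.33  0.77 -1.62]
```

```bash
python3 arc.py 156.5 -1 8 0
```

```text
[[0.0012, 0.0026, 0], [0.0024, 0.0052, 0], [0.0037, 0.0078, 0], [0.005, 0.0104, 0], [0.0063, 0.0129, 0], [0.0077, 0.0155, 0], [0.0091, 0.018, 0], [0.0106, 0.0204, 0]] [-1.0, -2.0, -3.0, -4.0, -5.0, -6.0, -7.0, -8.0] 148.5
```

jog_arm(hand=[0.42, 0.42], dp=[[0.0012, 0.0026, 0], [0.0023, 0.0053, 0]], roll=[-1, -2])

```text
t: 12.78
position: [0.4581, -0.0311, 0.2392]
eef_rot: [0.972, -0.235, 0.0, 0.002]
ft_force: [-4.0, -9.0, 5.2]
grip_width: 0.0361
```

```bash
python3 st.py;python3 arc.py 154.5 -1 4 0
python3 - <<'E'
from h import *
snap('scene','s10');snap('side','d10')
a=cv2.imread('pics/scene0.png')[170:270,220:320]; b=cv2.imread('pics/s10.png')[170:270,220:320]
cv2.imwrite('pics/z10.png',cv2.resize(np.hstack([a,b]),None,fx=4,fy=4,interpolation=3))
E
```

```text
t 12.78 th 155.63850609400436 r 0.16457920214562913 z 0.23919583814469422 push(N, cw +) 9.881452121255379 rad -0.05621487524779892 fz 5.228620230231062 0.036080474703916995 [-0.44  0.42  0.62  2.04 -0.34  0.78 -1.66]
[[0.0013, 0.0026, 0], [0.0026, 0.0052, 0], [0.0039, 0.0077, 0], [0.0053, 0.0102, 0]] [-1.0, -2.0, -3.0, -4.0] 150.5
```

View pics/z10.png

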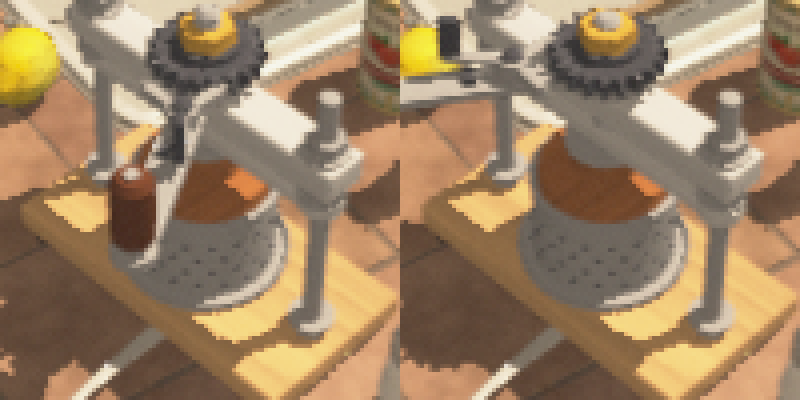

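jog_arm(hand=[0.42, 0.42], dp=[[0.0013, 0.0026, 0], [0.0026, 0.0052, 0]], roll=[-1, -2])

```text
t: 13.05
position: [0.4603, -0.0264, 0.2392]
eef_rot: [0.968, -0.253, -0.0, 0.002]
ft_force: [-3.9, -10.0, 6.3]
grip_width: 0.0359
```

```bash
python3 st.py;python3 arc.py 152.5 -1 3 0
```

```text
t 13.05 th 153.81482184433068 r 0.16459395709893382 z 0.23917099947617493 push(N, cw +) 10.676419355107944 rad -0.8782340634796753 fz 6.282223291238606 0.035884034679988186 [-0.46  0.43  0.63  2.04 -0.35  0.78 -1.7 ]
[[0.0014, 0.0025, 0], [0.0027, 0.0051, 0], [0.0042, 0.0076, 0]] [-1.0, -2.0, -3.0] 149.5
```

jog_arm(hand=[0.42, 0.42], dp=[[0.0014, 0.0025, 0], [0.0027, 0.0051, 0]], roll=[-1, -2])

```text
t: 13.22
position: [0.4628, -0.0214, 0.2392]
eef_rot: [0.963, -0.27, -0.0, 0.002]
ft_force: [-5.1, -9.6, 6.5]
grip_width: 0.0361
```

```bash
python3 st.py;python3 arc.py 150.5 -1 3 0
```

```text
t 13.22 th 151.87298682492062 r 0.16459652169638772 z 0.23919416712769934 push(N, cw +) 10.919371551162808 rad -0.026414433336320462 fz 6.5380681835843415 0.036058918937801866 [-0.47  0.43  0.64  2.03 -0.36  0.79 -1.74]
[[0.0014, 0.0025, 0], [0.0029, 0.005, 0], [0.0044, 0.0074, 0]] [-1.0, -2.0, -3.0] 147.5
```

jog_arm(hand=[0.42, 0.42], dp=[[0.0014, 0.0025, 0], [0.0029, 0.005, 0]], roll=[-1, -2])

```text
t: 13.38
position: [0.4655, -0.0166, 0.2392]
eef_rot: [0.958, -0.286, -0.0, 0.002]
ft_force: [-5.9, -9.8, 7.8]
grip_width: 0.0357
```

```bash
python3 st.py;python3 arc.py 148.5 -1 3 0
```

```text
t 13.38 th 149.94352567002656 r 0.1646055120616046 z 0.2391555771247763 push(N, cw +) 11.381747229016813 rad 0.1918194472442492 fz 7.75169712210284 0.035714903586737186 [-0.49  0.44  0.65  2.03 -0.36  0.79 -1.78]
[[0.0015, 0.0024, 0], [0.0031, 0.0049, 0], [0.0047, 0.0072, 0]] [-1.0, -2.0, -3.0] 145.5
```

jog_arm(hand=[0.42, 0.42], dp=[[0.0015, 0.0024, 0], [0.0031, 0.0049, 0]], roll=[-1, -2])

```text
t: 13.55
position: [0.4684, -0.0118, 0.2392]
eef_rot: [0.953, -0.303, -0.001, 0.002]
ft_force: [-6.0, -10.6, 7.4]
grip_width: 0.0357
```

```bash
python3 st.py;python3 arc.py 146.5 -1 3 0;python3 arc.py 146.5 1 3 0
python3 - <<'E'
from h import *
snap('wrist','w11')
E
```

```text
t 13.55 th 148.0160831367291 r 0.16462738957561862 z 0.23915118146906048 push(N, cw +) 12.169203459888971 rad -0.49213782538483014 fz 7.385277177967634 0.035687811277968856 [-0.5   0.45  0.66  2.02 -0.37  0.8  -1.81]
[[0.0016, 0.0024, 0], [0.0033, 0.0047, 0], [0.005, 0.0071, 0]] [-1.0, -2.0, -3.0] 143.5
[[-0.0016, -0.0024, 0], [-0.0031, -0.0049, 0], [-0.0046, -0.0073, 0]] [1.0, 2.0, 3.0] 149.5
```

View pics/w11.png

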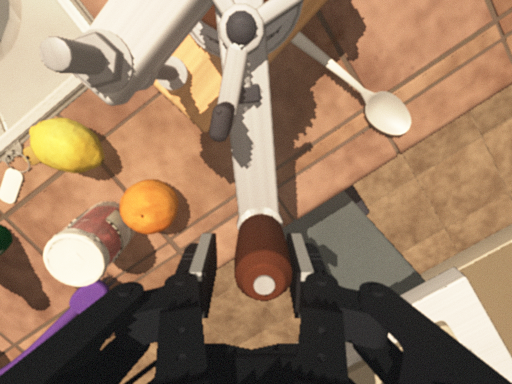

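jog_arm(hand=[0.42, 0.42, 0.6, 0.6, 0.6, 0.6, 0.6, 0.6], dp=[[-0.0016, -0.0024, 0], [-0.0026, -0.004, 0], [-0.0026, -0.004, 0], [-0.0026, -0.004, 0], [-0.0026, -0.004, 0.03], [-0.0026, -0.004, 0.06], [-0.0026, -0.004, 0.1], [-0.0026, -0.004, 0.12]], roll=[0, 0, 0, 0, 0, 0, 0, 0])

```text
t: 14.27
position: [0.4697, -0.0115, 0.362]
eef_rot: [0.954, -0.301, 0.002, -0.001]
ft_force: [2.3, -1.2, -0.9]
grip_width: 0.0516
```

jog_arm(hand=[0.6, 0.6, 0.6, 0.6, 0.6], dp=[[-0.01, 0.01, 0.02], [-0.02, 0.03, 0.03], [-0.02, 0.05, 0.03], [-0.02, 0.05, 0.03], [-0.02, 0.05, 0.03]], roll=[0, 0, 0, 0, 0])

```text
t: 14.68
position: [0.4482, 0.0399, 0.3884]
eef_rot: [0.954, -0.299, 0.0, -0.001]
ft_force: [0.5, -0.3, -0.9]
grip_width: 0.051
```

Run:
```python
from h import *
im,p=snap('wrist','w12'); snap('scene','s12'); snap('side','d12');o=telemetry.observe(); print(o['t'],o['position'],o['ft_force'])
a=cv2.imread('pics/s12.png')[150:300,170:350]; b=cv2.imread('pics/d12.png')[150:300,190:370]
cv2.imwrite('pics/z12.png',cv2.resize(np.hstack([a,b]),None,fx=2.2,fy=2.2,interpolation=3))
```

```text
14.8333 [0.44820548 0.03754438 0.38816518] [ 0.04481205 -0.52006313 -0.11744983]
```

View pics/w12.png

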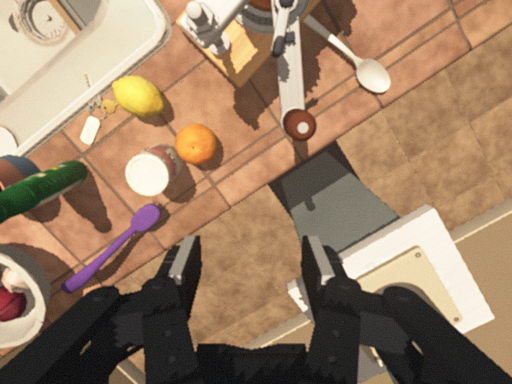

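View pics/z12.png

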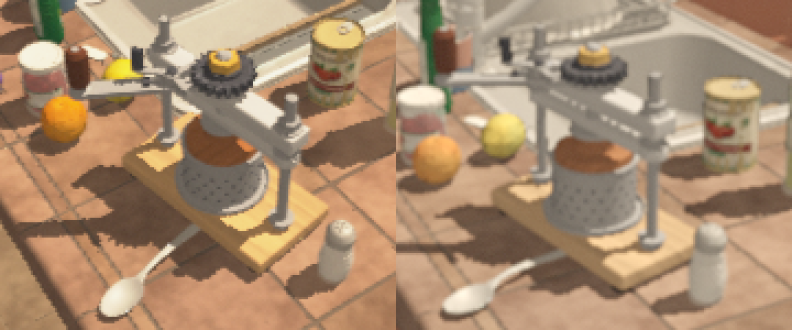

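```bash
python3 -c "
from plant import job; print(job.hand_in())"
```

```text
the job is handed in; nothing more can be done
None
```

The pawl is thrown for pressing and the plate bears on the follower. I stopped at a measured push of 12.2 N at the knob and handed the job in at about 15 s.

- **Lever:** I pushed it over with the shut fingers. The handle swung about 16° with it before it snapped across. The pictures since then show it leaning to the press's +y side.
- **Pressing:** I worked the knob loosely between the open jaws. It took one drive stroke, one return stroke and a second drive stroke. Free push was about 7 N. It began to rise after the handle had swung about 80° on the second stroke, and I went on in 1° steps until it read 12.2 N.
- **Last checks:** The gripper was clear with about 0.5 N on the wrist. The lever was still thrown for pressing, and the scene and side pictures appear to show the plate on the follower. The jar, orange, spoon and salt look where they were.
- **What disagreed:**
  - After contact the push rose by only about 1 N per 10 mm of knob travel. That is far less than 4 N per 10 mm if "travel" means knob travel, so I went by the measured force.
  - An unexplained upward force built up to about 7 N at the tool during the last part of the press. It was gone after release.

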